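# Top up the flap-covered cartridge magazine by feel

### The arm

A 6-joint arm with a two-finger parallel gripper is mounted at the origin on the work surface. World frame = base frame: x ahead of the robot, y to its left, z up, the work surface at z = 0. Lengths are in m, angles in rad, forces in N, time in s.
With the tool pointing down it reaches from about 0.425 to 0.95 m from the base axis. Payload 3.5 kg.
Tool frame: the origin (TCP) lies at the very end of the fingers, on their centre line; the grasp point (between the pads) lies 19 mm behind it; z points along the fingers, y is the direction in which the jaws open and shut (so a half turn about z gives the same grasp; the last joint's range is limited). The gripper opens to 85 mm and grips with 20 to 120 N. Pads are 22 mm wide; open, the fingers measure 114 mm over their backs; the gripper's body (76 mm by 85 mm) begins 54 mm behind the grasp point. The pads swing forward as they close: fully open they stand 13 mm farther back than shut.
Start: joints at [-1.268, 0.286, 1.577, -0, 1.279, -0.15], TCP at [0.295, -0.607, 0.231] pointing down, gripper open.
Joint ranges: [-2.77, 2.77], [-0.9, 2.22], [0.21, 2.48], [-1.53, 4.67], [0.24, 2.81], [-2.84, 2.84]. Speed limits (rad/s): [2.79, 2.79, 3.14, 3.14, 3.14, 3.14].

### API

Orientations are given as a unit quaternion [x, y, z, w].
In Python, from plant import ctrl gives the robot as it stands. The module is installed in compiled form; this text tells all that it offers.
- The arm moves only by the tool drive_tool, never from a script. Its argument "moves" is a list of rows, each a list of 3 entries, a list of its own where there are three numbers: the turn, a rotation vector about the tool's x, y, z in degrees, then the shift along the tool's x, y, z in cm, then the closure in counts, from 0 (fully open) to 255 (shut). A call has 1 to 8 rows; each row shifts and turns the commanded pose from where the row before left it, along the tool's axes as they then stand; what a row does not reach is not made up. A row lasts 1/12 s, in which the tool goes at most 41.7 mm and 7.16 degrees, less where a joint would pass 70% of its speed; a pose out of reach is approached as far as the arm can. A call with a gripper value outside its range is refused whole. The fingers move at their own pace and stop on an object; "squeeze" is the grip in N (left out, the last holds). Time passes only in rows, so rows that do not move let the fingers close. It gives the time, the measured TCP pose, the force and the opening at its end, in the units of the state.
- ctrl.get_state(): the state, without advancing time (a new reading comes with each control period).
- ctrl.grab_frame(name): name is "side" or "top" or "wrist"; returns (picture, depth): 400x640x3 uint8, red, green, blue; 400x640 float32, m along the optical axis (not along the pixel's ray), 0 where there is no reading.
- ctrl.camera_info(name): a dict with "fov_y" (degrees; the focal length in pixels is half the picture's height over the tangent of half this angle, whatever the lens; pixels are square), "cx", "cy" (the principal point, pixels), "eye" and "orientation" of the camera in the world. Camera axes: x right, y down, z forward; pixel columns grow to the right and rows downward; lengths in m; the calibration is good to about 2 mm. A picture is of the moment at which its call begins: read the wrist's pose just before it. camera_info takes no time and is no camera call; for the wrist camera it gives the pose at the moment of the call.
- ctrl.hand_in(): hands the job in, once; it reports no verdict.
The state is a dict: "clock": time; "joints": joint angles; "dq": joint speeds; "effort": joint torques, N m; "tool_pos": TCP position; "tool_rot": TCP orientation; "force": force on the tool from outside, world axes, zero at the start; "wrist_torque": the same for the moment, N m; "grip_width": finger opening in m.
Only numpy, scipy, OpenCV 4.12 (cv2) and the standard library are available. Lean on these libraries where they do the work, as an engineer would, in place of code of your own. Each camera call takes 0.05 s, during which the arm holds its last target. There are 200 camera calls.

### The job

Put the two cartridges standing on the bench into the magazine, cap up, one in each of its two empty cells, all the way down so that they stand on the cell floor. The dust flaps hide which cells already hold a cartridge, so feel for it: in a full cell the cartridge stops against the one inside, in an empty cell it goes on down and can be let go to drop the rest of the way. Keep the two cartridges from falling over and leave the dental cast, the bowl and the dispensing gun where they are.

Things in the scene. Friction and masses are not known exactly. Their poses are not given: they have to be found in the camera images.
- magazine: White sheet-metal cartridge magazine fixed to the bench, 130 mm (its x) by 144 mm (its y), 166 mm high. Origin: centre of its underside, z up. 3 x 2 upright cells, loaded from the top: centres at x = -42, 0, +42 mm and y = -35, +35 mm; each 38 mm (x) by 66 mm (y) inside; walls 4 mm. The narrow doors on its two sides are shut and not used here.
- magazine_mouth (a point): Centre of the magazine's top, at the rim (166 mm up), axes as the magazine. Each cell mouth is closed, 2 mm under the rim, by a light steel flap 37 by 64 mm, hinged along the cell's +x edge. Pushed from above it folds down against that wall, yielding to about 1 to 4 N, and springs shut when nothing holds it.
- magazine_floor (a point): Centre of the cells' floor, 8 mm above the magazine's underside, 158 mm below the rim. Four of the six cells, it is not known which, hold a cartridge like the loose ones, cap up on the floor, its top 46 mm below the rim, so the flap shuts above it; two are empty. One let go in a full cell would stick out.
- cart_a_mid (a point): Centre (56 mm up) of a loose twin-barrel cartridge, 112 mm tall, about 0.13 kg, standing on the bench on its flange, z up. Flange 26 (its x) by 58 (its y) by 4 mm; two barrels side by side in one paper label, 26 mm thick (x), 50 mm wide (y), flat over the middle 24 mm, up to 88 mm; grey cap, 26 mm diameter, 91 to 112 mm. Grip it across x. Turned half round it is the same.
- cart_b_mid (a point): Centre of the second loose cartridge, the same in every way as the first.
- cast: Bystander: horseshoe-shaped yellow stone dental cast, 69 by 64 mm, 31 mm high, loose on the bench. Origin: about the middle of its underside.
- bowl: Bystander: rubber mixing bowl, 116 mm across the rim, 62 mm high, loose on the bench. Origin: centre of its underside.
- gun: Bystander: cartridge dispensing gun lying on its side, about 190 mm long (its x) by 125 mm, 52 mm high, loose on the bench. Origin: under its barrel, near its middle; the handle points to its +y.

How it is judged:
By the outcome, as a careful person would: the job done as asked, in the order asked, and still so for the second after the job is handed in, with the robot touching nothing.
It also fails if it takes over 64 s, if anything falls off the work surface, if the arm or the gripper's body presses on something with over 40 N, if the wrist force passes 120 N, or if a joint passes its speed limit or range.

## Working session

There is one attempt and no reset: what is moved stays moved. The work goes in short steps, Python scripts to look and compute and a tool call to move; the robot and the scene stay as the last step left them, time stands still between calls to the robot, and variables do not carry over. Pictures are saved under pics/ and viewed, about 8 in all and at most 12, crops included, and the job is handed in when it is done.

Besides the shell and the picture viewer there is one more tool, called after "Call:" as name([rows], argument=value, ...), one row to a line, values as JSON. drive_tool: Moves the arm, as the interface text tells. Its arguments: {"type":"object","properties":{"moves":{"type":"array"},"squeeze":{"type":"number"}},"required":["moves"]}

```bash
mkdir -p pics; cat > h.py <<'E'
import numpy as np,cv2
from scipy.spatial.transform import Rotation as R
from plant import ctrl
def grab(n,save=None):
    ci=ctrl.camera_info(n); im,d=ctrl.grab_frame(n)
    if save: cv2.imwrite('pics/'+save,im[:,:,::-1])
    return ci,im,d
def rot(ci):
    o=np.array(ci['orientation'],float)
    return R.from_quat(o).as_matrix() if o.size==4 else o.reshape(3,3)
def f(ci): return 200/np.tan(np.radians(ci['fov_y'])/2)
def pts(ci,d):
    v,u=np.mgrid[0:400,0:640]; F=f(ci)
    c=np.stack([(u-ci['cx'])/F*d,(v-ci['cy'])/F*d,d],-1)
    return c@rot(ci).T+np.array(ci['eye'])
def ray(ci,u,v,z):
    r=rot(ci)@np.array([(u-ci['cx'])/f(ci),(v-ci['cy'])/f(ci),1]); e=np.array(ci['eye'])
    return e+r*(z-e[2])/r[2]
E
python3 - <<'E'
from h import *
ims=[]
for n in('top','side'):
    ci,im,d=grab(n,n+'0.png'); print(n,ci,(d==0).mean())
    np.savez(n+'0.npz',im=im,d=d)
s=ctrl.get_state();print(s)
E
```

```text
top {'fov_y': 49.271979946864434, 'cx': 319.35038403007877, 'cy': 209.97022960865246, 'eye': array([0.40631772, 0.10428392, 1.07926597]), 'orientation': array([-0.69863558,  0.70992578, -0.07095684,  0.05365488])} 0.00375390625
side {'fov_y': 56.324061318321654, 'cx': 321.2392467308892, 'cy': 203.45962393422894, 'eye': array([0.27635306, 0.30736739, 0.87611405]), 'orientation': array([-0.42304628,  0.87708311, -0.20290725,  0.1028869 ])} 0.00391015625
{'clock': 0.1, 'joints': array([-1.26803558e+00,  2.87106802e-01,  1.57803350e+00, -2.83706849e-05,
        1.27865294e+00, -1.50001971e-01]), 'dq': array([ 0.00297296, -0.00135436, -0.00254979,  0.0012887 ,  0.00093705,
       -0.00040346]), 'effort': array([ 1.24854429e-03, -4.07293868e+01, -2.93698436e+01, -1.05855675e-04,
        3.45086271e-03, -7.13212870e-06]), 'tool_pos': array([ 0.29511552, -0.60639142,  0.23006414]), 'tool_rot': array([ 9.74483477e-01,  2.24456547e-01, -9.74983308e-05, -1.09605045e-03]), 'force': array([-0.58330066,  0.15231223, -0.12948206]), 'wrist_torque': array([ 0.03923482, -0.00681693, -0.00657693]), 'grip_width': 0.08542968689385004}
```

View pics/top0.png

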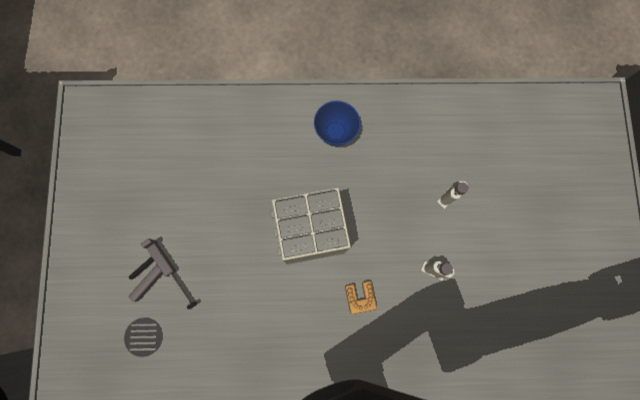

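View pics/side0.png

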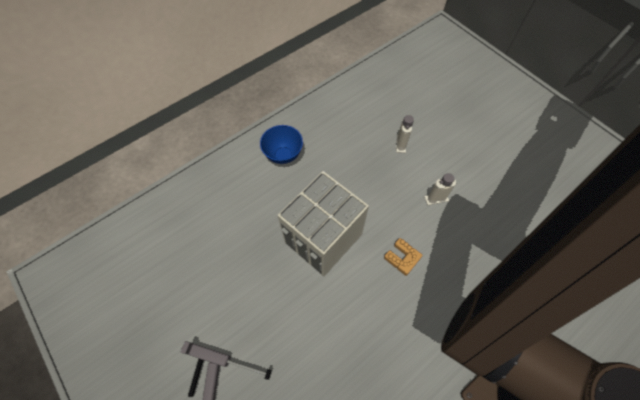

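Top view: magazine about (312,225), cells 3 deep × 2 wide, cartridges with caps at about (461,187) and (446,268), cast (361,297), bowl (338,123), gun (165,275). The side view agrees.

```bash
python3 - <<'E'
from h import *
for n in('top','side'):
    ci=ctrl.camera_info(n); z=np.load(n+'0.npz'); im,d=z['im'],z['d']; P=pts(ci,d)
    box=(P[...,0]>.2)&(P[...,0]<.9)&(abs(P[...,1])<.5)
    m=(box&(P[...,2]>.150)&(P[...,2]<.18)).astype(np.uint8)
    k,l,st,c=cv2.connectedComponentsWithStats(m)
    for i in range(1,k):
        if st[i,4]>800 :
            q=P[l==i]; print(n,'mag',cv2.minAreaRect(q[:,:2].astype(np.float32)),np.percentile(q[:,2],[5,50,95]),st[i])
    m=(box&(P[...,2]>.012)&(P[...,2]<.125)).astype(np.uint8)
    k,l,st,c=cv2.connectedComponentsWithStats(m)
    for i in range(1,k):
        if st[i,4]<60: continue
        q=P[l==i]; 
        if st[i,4]>3500: continue
        print(n,st[i],q[:,:2].min(0).round(3),q[:,:2].max(0).round(3),q[:,2].max().round(3))
        for lo,hi in((.03,.08),(.105,.12)):
            s=q[(q[:,2]>lo)&(q[:,2]<hi)]
            if len(s)>10:
                r=cv2.minAreaRect(s[:,:2].astype(np.float32)); print('   ',lo,len(s),s.mean(0).round(4),np.round(r[0],4),np.round(r[1],4),r[2])
t=cv2.imread('pics/top0.png')[160:300,260:480]; s=cv2.imread('pics/side0.png')[100:280,260:480]
t=cv2.resize(t,None,fx=3,fy=3,interpolation=2)[:,:]; cv2.imwrite('pics/c1.png',t)
s=cv2.resize(s,None,fx=3,fy=3,interpolation=2); cv2.imwrite('pics/c2.png',s)
E
```

```text
top mag ((0.5421460866928101, 0.09915435314178467), (0.1308119148015976, 0.1441947966814041), 9.905863761901855) [0.16160784 0.16473766 0.16789348] [ 272  188   79   72 4043]
top [ 314  100   46   46 1244] [ 0.749 -0.025] [0.866 0.087] 0.067
    0.03 745 [0.8244 0.0282 0.0501] [0.8077 0.0305] [0.1133 0.1146] 50.76511764526367
top [441 181  27  24 343] [ 0.607 -0.271] [ 0.649 -0.228] 0.116
    0.03 100 [ 0.619  -0.2346  0.0557] [ 0.6278 -0.2384] [0.0179 0.0417] 81.1552963256836
    0.105 107 [ 0.6275 -0.2487  0.1119] [ 0.6273 -0.2489] [0.0239 0.0254] 84.32086181640625
top [141 238  55  71 983] [0.365 0.374] [0.529 0.5  ] 0.056
    0.03 279 [0.4843 0.4619 0.0364] [0.4304 0.4579] [0.1879 0.0792] 34.61121368408203
top [285 249  63  15 204] [0.466 0.019] [0.49  0.159] 0.125
    0.03 88 [0.4781 0.0882 0.0557] [0.4779 0.0888] [0.0005 0.1421] 9.829995155334473
    0.105 30 [0.4791 0.0814 0.1132] [0.4786 0.0844] [0.0005 0.1328] 9.906759262084961
top [425 261  29  17 373] [ 0.426 -0.223] [ 0.463 -0.177] 0.118
    0.03 96 [ 0.4427 -0.1864  0.055 ] [ 0.4396 -0.1914] [0.0441 0.0176] 33.0020713806
[... 916 characters left out ...]
0.1878  0.0557] [ 0.4372 -0.1919] [0.0469 0.0174] 41.57277297973633
    0.105 94 [ 0.4428 -0.1982  0.1105] [ 0.4426 -0.1981] [0.0249 0.0241] 75.91535949707031
side [ 282  215   85   60 1093] [0.464 0.018] [0.593 0.189] 0.125
    0.03 490 [0.5002 0.131  0.056 ] [0.5003 0.1263] [0.1939 0.0967] 57.74991226196289
    0.105 141 [0.4916 0.1199 0.1124] [0.4904 0.118 ] [0.1782 0.082 ] 64.37052917480469
side [385 238  38  37 653] [ 0.344 -0.052] [0.42 0.02] 0.033
    0.03 60 [ 0.3876 -0.0127  0.0311] [ 0.3818 -0.016 ] [0.0533 0.0556] 9.54104232788086
side [ 181  341   91   59 1216] [0.363 0.375] [0.527 0.5  ] 0.053
    0.03 256 [0.4891 0.4682 0.0378] [0.4389 0.4477] [0.1881 0.0446] 33.592247009277344
```

View pics/c1.png

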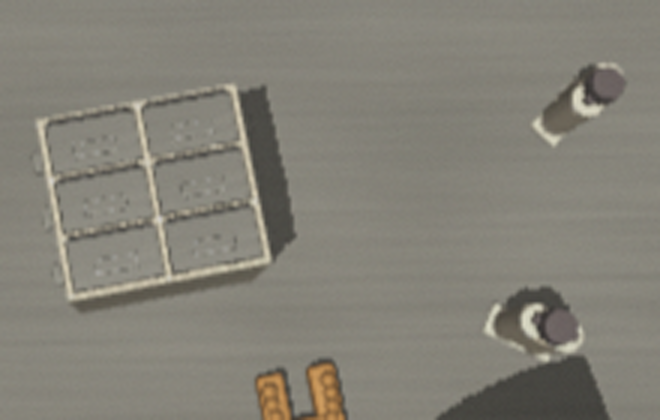

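View pics/c2.png

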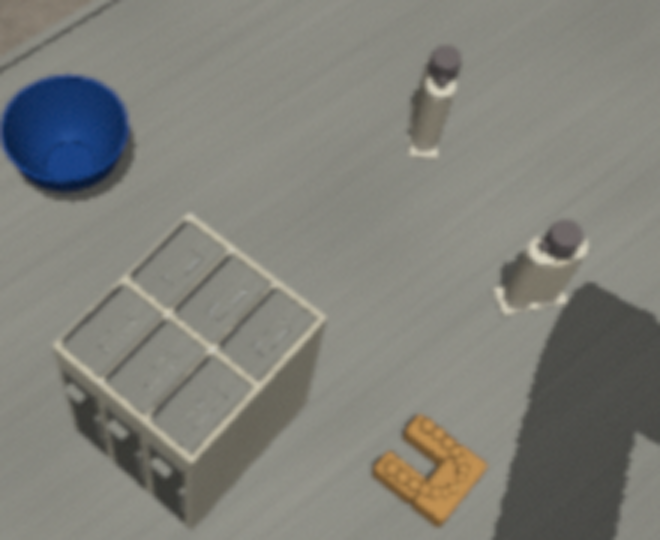

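Magazine centre is (0.5415, 0.100), yaw about 9.8° (or +180°). The caps are near A (0.627,-0.2475) and B (0.4435,-0.199). The crops show six flapped cells, with nothing blocking access. I'm moving over the cartridges for a closer look.

Call:
drive_tool([
  [[0, 0, 0], [3.2, -2.0, -1.4], 0],
  [[0, 0, 0], [3.2, -2.0, -1.4], 0],
  [[0, 0, 0], [3.2, -2.0, -1.4], 0],
  [[0, 0, 0], [3.2, -2.0, -1.4], 0],
  [[0, 0, 0], [3.2, -2.0, -1.4], 0],
  [[0, 0, 0], [3.2, -2.0, -1.4], 0],
  [[0, 0, 0], [3.2, -2.0, -1.4], 0],
  [[0, 0, 0], [3.2, -2.0, -1.4], 0],
])

```text
clock: 0.77
tool_pos: [0.456, -0.3491, 0.3434]
tool_rot: [0.975, 0.224, -0.0, -0.0]
force: [-0.2, 0.6, 1.2]
grip_width: 0.0857
```

```bash
python3 - <<'E'
from h import *
s=ctrl.get_state();print(s['clock'],s['tool_pos'],s['tool_rot'],s['joints'])
ci,im,d=grab('wrist','w1.png'); np.savez('w1.npz',im=im,d=d,R=rot(ci),eye=ci['eye'])
T=R.from_quat(s['tool_rot']).as_matrix(); print(T.round(3)); print('cam in tool',T.T@(ci['eye']-s['tool_pos']),(T.T@rot(ci)).round(3),ci)
P=pts(ci,d); m=((P[...,2]>.012)&(P[...,2]<.125)&(P[...,0]>.35)&(P[...,1]<-.1)).astype(np.uint8)
k,l,st,c=cv2.connectedComponentsWithStats(m)
for i in range(1,k):
    if st[i,4]>100: print(st[i],P[l==i].min(0).round(3),P[l==i].max(0).round(3))
E
```

```text
0.7667 [ 0.45597082 -0.34914482  0.34343013] [ 9.74505141e-01  2.24364757e-01 -1.75138062e-04 -3.92944273e-04] [-8.30131900e-01 -2.18777252e-04  1.69381270e+00  8.23091363e-05
  1.44885525e+00  2.88072087e-01]
[[ 0.899  0.437 -0.001]
 [ 0.437 -0.899  0.001]
 [-0.    -0.001 -1.   ]]
cam in tool [ 0.0707882   0.00108842 -0.14227   ] [[ 0.    -0.962 -0.274]
 [ 1.     0.     0.001]
 [-0.001 -0.274  0.962]] {'fov_y': 62.63863504223692, 'cx': 316.4422767790041, 'cy': 199.55458931534426, 'eye': array([ 0.52018173, -0.31926651,  0.48568747]), 'orientation': array([ 0.83963562, -0.52517084, -0.07348756,  0.11750401])}
[285   0  39  16 417] [ 0.608 -0.272  0.013] [ 0.637 -0.233  0.079]
[ 180  100   53   39 1513] [ 0.428 -0.225  0.012] [ 0.464 -0.178  0.114]
```

View pics/w1.png

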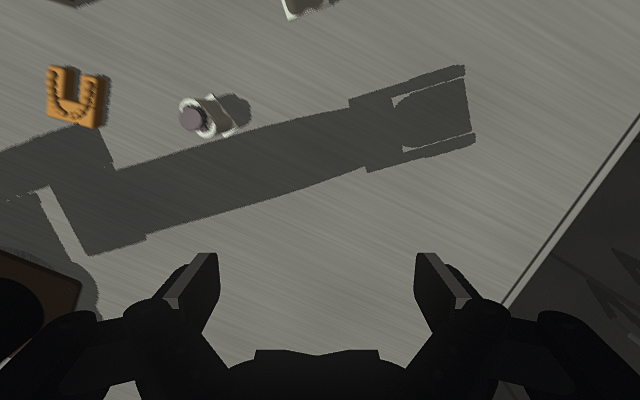

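B is at (205,118), with A at the top edge (305,8). I'm shifting forward so both are near the image centre.

Call:
drive_tool([
  [[0, 0, 0], [3.6, -1.6, 0], 0],
  [[0, 0, 0], [3.6, -1.6, 0], 0],
  [[0, 0, 0], [3.6, -1.6, 0], 0],
  [[0, 0, 0], [3.6, -1.6, 0], 0],
  [[0, 0, 0], [3.6, -1.6, 0], 0],
  [[0, 0, 0], [0, 0, 0], 0],
  [[0, 0, 0], [0, 0, 0], 0],
])

```text
clock: 1.4
tool_pos: [0.5831, -0.1986, 0.3423]
tool_rot: [0.974, 0.226, -0.001, -0.0]
force: [0.0, -0.5, -0.2]
grip_width: 0.0854
```

```bash
python3 - <<'E'
from h import *
s=ctrl.get_state();print(s['clock'],s['tool_pos'])
ci,im,d=grab('wrist','w2.png'); P=pts(ci,d)
hsv=cv2.cvtColor(im,cv2.COLOR_RGB2HSV)
out=[]
for nm,c in(('A',(.627,-.2475)),('B',(.4435,-.199))):
    near=np.hypot(P[...,0]-c[0],P[...,1]-c[1])<.055
    m=near&(P[...,2]>.0025)
    vv,uu=np.nonzero(m); print(nm,m.sum(),uu.min(),uu.max(),vv.min(),vv.max(),'ground z',np.median(P[near&~m][:,2]))
    for lo,hi in((.002,.010),(.03,.085),(.08,.1),(.106,.12)):
        q=P[near&(P[...,2]>lo)&(P[...,2]<hi)]
        if len(q)>10:
            r=cv2.minAreaRect(q[:,:2].astype(np.float32)); print('  ',lo,len(q),q.mean(0).round(4),np.round(r[0],4),np.round(r[1],4),round(r[2],1))
    x0,y0=max(0,int(uu.mean())-50),max(0,int(vv.mean())-45)
    out.append(cv2.resize(im[y0:y0+90,x0:x0+100],(400,360),interpolation=cv2.INTER_CUBIC)); print('  crop',x0,y0)
cv2.imwrite('pics/w2c.png',np.hstack([cv2.resize(o,(400,360)) for o in out])[:,:,::-1])
E
```

```text
1.4 [ 0.58311179 -0.19862361  0.34234008]
A 23683 333 639 128 399 ground z -0.00036922633927505277
   0.002 162 [ 0.6287 -0.2413  0.0038] [ 0.6275 -0.2465] [0.085  0.0663] 42.9
   0.03 246 [ 0.6341 -0.2383  0.0615] [ 0.6345 -0.2418] [0.0131 0.0478] 58.4
   0.08 403 [ 0.6305 -0.2459  0.0885] [ 0.6303 -0.2495] [0.0263 0.0491] 43.8
   0.106 427 [ 0.6302 -0.2493  0.1112] [ 0.6302 -0.2501] [0.0261 0.0266] 0.9
  crop 434 295
B 1505 257 296 217 276 ground z -0.0004932095498575984
   0.002 164 [ 0.4553 -0.1976  0.0044] [ 0.458  -0.2114] [0.071  0.0475] 71.9
   0.03 526 [ 0.4582 -0.1996  0.0605] [ 0.4544 -0.2019] [0.0478 0.018 ] 83.6
   0.08 390 [ 0.4532 -0.1985  0.0883] [ 0.4485 -0.2018] [0.0491 0.0251] 73.9
   0.106 339 [ 0.4473 -0.2009  0.1109] [ 0.4461 -0.2008] [0.0261 0.0258] 80.0
  crop 224 203
```

View pics/w2c.png

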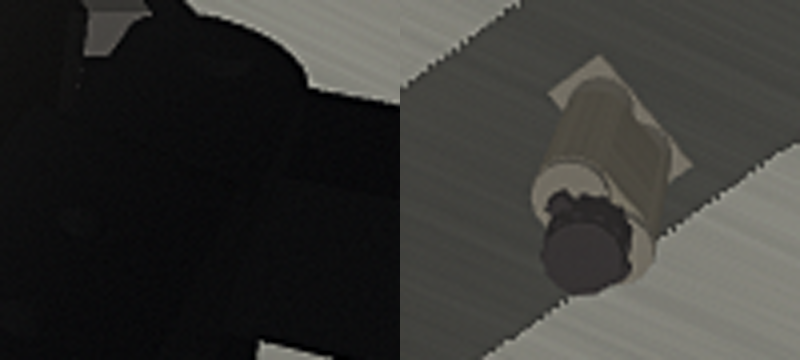

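B's long axis is at about 74° and its centre about (0.445,-0.2005). A's x-axis is at about 44° and its centre about (0.629,-0.249). I'll take B first: turn to 74° and move above it.

Call:
drive_tool([
  [[0, 0, -6.8], [0, 0, 1.8], 0],
  [[0, 0, -6.8], [0, 0, 1.8], 0],
  [[0, 0, -6.8], [0, 0, 1.8], 0],
  [[0, 0, -6.8], [0, 0, 1.8], 0],
  [[0, 0, -6.8], [0, 0, 1.8], 0],
  [[0, 0, -6.8], [0, 0, 1.8], 0],
  [[0, 0, -6.8], [0, 0, 1.8], 0],
  [[0, 0, 0], [0, 0, 0], 0],
])

```text
clock: 2.12
tool_pos: [0.5792, -0.2009, 0.2123]
tool_rot: [0.801, 0.598, -0.002, -0.004]
force: [-1.5, 0.5, -1.2]
grip_width: 0.0853
```

Call:
drive_tool([
  [[0, 0, 0], [-1.0, -3.3, 0], 0],
  [[0, 0, 0], [-1.0, -3.3, 0], 0],
  [[0, 0, 0], [-1.0, -3.3, 0], 0],
  [[0, 0, 0], [-1.0, -3.3, 0], 0],
  [[0, 0, 0], [0, 0, 0], 0],
  [[0, 0, 0], [0, 0, 0], 0],
])

```text
clock: 2.62
tool_pos: [0.4431, -0.2023, 0.2183]
tool_rot: [0.803, 0.596, 0.0, 0.001]
force: [0.3, -0.6, 0.4]
grip_width: 0.0853
```

```bash
cat >> h.py <<'E'
def slab(c,lims=((.03,.085),(.08,.1),(.106,.12)),rad=.05,save=None):
    s=ctrl.get_state(); T=R.from_quat(s['tool_rot']).as_matrix()
    print(s['clock'],s['tool_pos'].round(4),'xyaw',np.degrees(np.arctan2(T[1,0],T[0,0])).round(2),'F',s['force'].round(1),'tilt',T[:,2].round(4),'w',round(s['grip_width'],4))
    ci,im,d=grab('wrist',save); P=pts(ci,d)
    near=np.hypot(P[...,0]-c[0],P[...,1]-c[1])<rad
    near&=(d>.12) 
    for lo,hi in lims:
        q=P[near&(P[...,2]>lo)&(P[...,2]<hi)]
        if len(q)>10:
            r=cv2.minAreaRect(q[:,:2].astype(np.float32)); print('  ',lo,len(q),q.mean(0).round(4),np.round(r[0],4),np.round(r[1],4),round(r[2],1))
    return s,T,P,im,d
E
python3 -c "
from h import *
slab((.445,-.2005),save='w3.png')"
```

```text
2.6167 [ 0.4431 -0.2023  0.2183] xyaw 73.22 F [ 0.3 -0.6  0.4] tilt [ 0.0014 -0.0012 -1.    ] w 0.0853
   0.03 236 [ 0.4527 -0.1808  0.063 ] [ 0.4462 -0.1904] [0.0354 0.0258] 4.2
   0.08 656 [ 0.4489 -0.1924  0.089 ] [ 0.4457 -0.2009] [0.0498 0.027 ] 61.3
   0.106 860 [ 0.4458 -0.2     0.1112] [ 0.4457 -0.2004] [0.0264 0.0264] 75.1
```

View pics/w3.png

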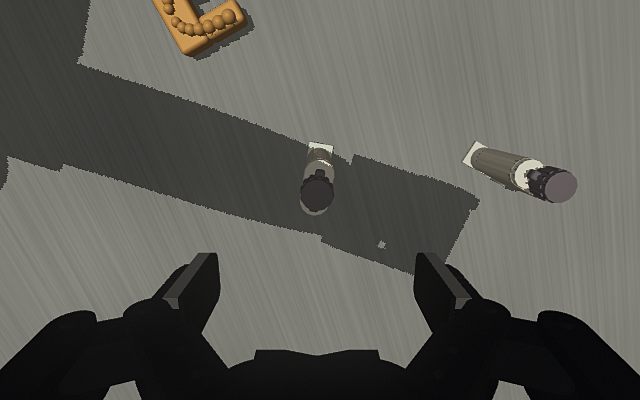

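B is at (317,175) and is slightly rotated relative to the jaws: its flange edge slopes from (308,142) to (333,147). A is at (520,170). I'll measure both yaws by casting rays to the flange edges.

```bash
python3 - <<'E'
from h import *
s,T,P,im,d=slab((.445,-.2005),lims=())
g=im.min(2)
ci=ctrl.camera_info('wrist')
for nm,(x0,x1,y0,y1),c in(('B',(295,345,130,160),(.4457,-.2004)),('A',(450,490,130,175),(.629,-.2495))):
    sub=P[y0:y1,x0:x1]; gs=g[y0:y1,x0:x1]
    m=((sub[...,2]>.0018)&(sub[...,2]<.015)&(gs>125)).astype(np.uint8)
    # alternative: brightness only
    m2=(gs>165).astype(np.uint8)
    for mm in(m,m2):
        v,u=np.nonzero(mm)
        if len(u)<10: print(nm,'few',len(u));continue
        q=np.array([ray(ci,a+x0,b+y0,.004)[:2] for a,b in zip(u,v)])
        r=cv2.minAreaRect(q.astype(np.float32)); 
        dv=np.array(r[0])-c
        print(nm,len(q),np.round(r,4) if 0 else r,'ctr dir from cap',np.degrees(np.arctan2(dv[1],dv[0])).round(1),np.linalg.norm(dv).round(4))
q=P[(np.hypot(P[...,0]-.629,P[...,1]+.2495)<.05)&(d>.12)]
for lo,hi in((.08,.1),(.106,.12)):
    a=q[(q[:,2]>lo)&(q[:,2]<hi)]; print('A',lo,len(a),a.mean(0),cv2.minAreaRect(a[:,:2].astype(np.float32)))
b=np.vstack([cv2.resize(im[125:165,285:345],(600,400),interpolation=0)])
cv2.imwrite('pics/dbg.png',b[:,:,::-1])
E
```

```text
2.6667 [ 0.4443 -0.2025  0.2187] xyaw 73.3 F [0.4 0.5 0.5] tilt [ 0.0024 -0.0016 -1.    ] w 0.0856
B 119 ((0.4547688066959381, -0.17522400617599487), (0.006958202458918095, 0.03436369448900223), 57.907562255859375) ctr dir from cap 70.2 0.0268
B 110 ((0.45776063203811646, -0.17846818268299103), (0.006541998125612736, 0.02543250098824501), 62.15499496459961) ctr dir from cap 61.2 0.025
A 170 ((0.6191033124923706, -0.2379627674818039), (0.02582096867263317, 0.02494453638792038), 45.740943908691406) ctr dir from cap 130.6 0.0152
A 152 ((0.6192730069160461, -0.23799380660057068), (0.025604452937841415, 0.024656422436237335), 45.74507522583008) ctr dir from cap 130.2 0.0151
A 0.08 881 [ 0.61824889 -0.24023497  0.08905319] ((0.6257462501525879, -0.2462868094444275), (0.027476537972688675, 0.04057064652442932), 47.790000915527344)
A 0.106 969 [ 0.62811633 -0.24852173  0.11113025] ((0.6296210885047913, -0.24909977614879608), (0.02744739130139351, 0.025857185944914818), 0.2930672764778137)
```

Call:
drive_tool([
  [[0, 0, 5.8], [0, 0, 0], 0],
  [[0, 0, 5.8], [0, 0, 0], 0],
  [[0, 0, 0], [0.2, 0, 3.2], 0],
  [[0, 0, 0], [0, 0, 3.2], 0],
  [[0, 0, 0], [0, 0, 3.2], 0],
  [[0, 0, 0], [0, 0, 3.2], 0],
  [[0, 0, 0], [0, 0, 2.8], 0],
  [[0, 0, 0], [0, 0, 0], 0],
])

```text
clock: 3.38
tool_pos: [0.4427, -0.1974, 0.0558]
tool_rot: [0.858, 0.514, -0.002, -0.005]
force: [-1.2, -0.2, -2.3]
grip_width: 0.0857
```

Call:
drive_tool([
  [[0, 0, 0], [0, 0, 0], 150],
  [[0, 0, 0], [0, 0, 0], 200],
  [[0, 0, 0], [0, 0, 0], 230],
  [[0, 0, 0], [0, 0, 0], 230],
  [[0, 0, 0], [0, 0, 0], 230],
  [[0, 0, 0], [0, 0, 0], 230],
  [[0, 0, 0], [0, 0, 0], 230],
  [[0, 0, 0], [0, 0, 0], 230],
], squeeze=40)

```text
clock: 4.05
tool_pos: [0.4463, -0.2002, 0.063]
tool_rot: [0.857, 0.515, 0.001, 0.001]
force: [-1.3, 1.1, 6.3]
grip_width: 0.025
```

Gripped (25 mm). Lifting.

Call:
drive_tool([
  [[0, 0, 0], [0, 0, -1.5], 230],
  [[0, 0, 0], [0, 0, -3.2], 230],
  [[0, 0, 0], [0, 0, -3.6], 230],
  [[0, 0, 0], [0, 0, -3.6], 230],
  [[0, 0, 0], [0, 0, -3.6], 230],
  [[0, 0, 0], [0, 0, -3.5], 230],
  [[0, 0, 0], [0, 0, -2.0], 230],
  [[0, 0, 0], [0, 0, 0], 230],
])

```text
clock: 4.72
tool_pos: [0.4474, -0.201, 0.2775]
tool_rot: [0.857, 0.515, 0.002, 0.005]
force: [0.4, -1.0, -0.6]
grip_width: 0.0251
```

```bash
python3 - <<'E'
from h import *
s=ctrl.get_state(); T=R.from_quat(s['tool_rot']).as_matrix()
print(s['clock'],s['tool_pos'],s['force'],s['wrist_torque'],np.degrees(np.arctan2(T[1,0],T[0,0])),s['grip_width'])
for n in('top','side'):
    ci,im,d=grab(n,n+'1.png'); P=pts(ci,d)
    m=(P[...,2]>.15)&(P[...,2]<.18)&(np.hypot(P[...,0]-.5415,P[...,1]-.1)<.12)
    print(n,cv2.minAreaRect(P[m][:,:2].astype(np.float32)))
cv2.imwrite('pics/s1c.png',cv2.resize(cv2.imread('pics/side1.png')[40:300,240:520],None,fx=2,fy=2))
E
```

```text
4.7167 [ 0.44743805 -0.20102497  0.27749922] [ 0.392718   -1.01677652 -0.61849366] [-0.04283506  0.00254285 -0.00394976] 61.9414007397626 0.025133014358351757
top ((0.5419655442237854, 0.09918641299009323), (0.13059104979038239, 0.14416088163852692), 9.741884231567383)
side ((0.5408022403717041, 0.1003074198961258), (0.1310209184885025, 0.14600422978401184), 10.060026168823242)
```

View pics/s1c.png

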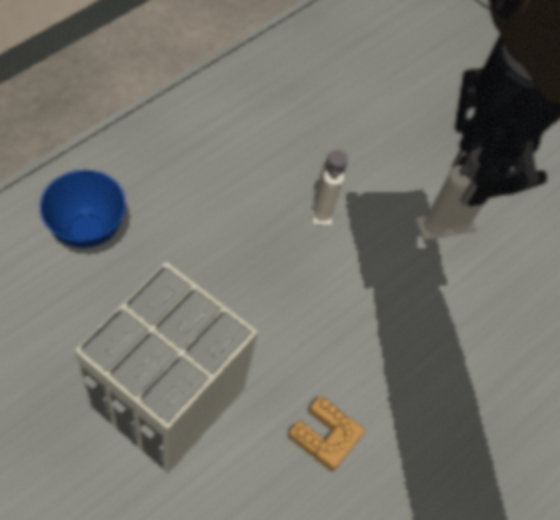

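The cartridge is held upright and A and the magazine are undisturbed. I'm moving to just before the magazine and turning to its yaw.

Call:
drive_tool([
  [[0, 0, 0], [2.5, 0, 0], 230],
  [[0, 0, 0], [3.6, 0, 0], 230],
  [[0, 0, 0], [3.8, 0, 0], 230],
  [[0, 0, 0], [3.8, 0, 0], 230],
  [[0, 0, 0], [3.8, 0, 0], 230],
  [[0, 0, 0], [3.0, 0, 0], 230],
  [[0, 0, 0], [2.0, 0, 0], 230],
])

```text
clock: 5.4
tool_pos: [0.5505, 0.002, 0.2674]
tool_rot: [0.857, 0.516, -0.002, -0.002]
force: [-0.7, -0.1, -1.4]
grip_width: 0.0253
```

Call:
drive_tool([
  [[0, 0, -4], [0, 0, 0], 230],
  [[0, 0, -6], [0, 0, 0], 230],
  [[0, 0, -6.5], [0, 0, 0], 230],
  [[0, 0, -6.5], [0, 0, 0], 230],
  [[0, 0, -6.5], [0, 0, 0], 230],
  [[0, 0, -5], [0, 0, 0], 230],
  [[0, 0, -3.5], [0, 0, 0], 230],
  [[0, 0, 0], [0, 0, 0], 230],
])

```text
clock: 6.07
tool_pos: [0.5497, -0.0008, 0.2675]
tool_rot: [0.643, 0.766, -0.002, -0.003]
force: [-0.6, -0.0, -0.9]
grip_width: 0.0255
```

```bash
python3 - <<'E'
from h import *
s,T,P,im,d=slab((.5415,.1),lims=((.155,.18),),rad=.12,save='w4.png')
print(s['wrist_torque'],s['joints'])
# cartridge base vs TCP
q=P[(P[...,2]<.24)&(np.hypot(P[...,0]-s['tool_pos'][0],P[...,1]-s['tool_pos'][1])<.06)]
print(len(q),q.min(0) if len(q) else 0)
E
```

```text
6.0667 [ 0.5497 -0.0008  0.2675] xyaw 100.0 F [-0.6 -0.  -0.9] tilt [-0.0062  0.0012 -1.    ] w 0.0255
   0.155 29601 [0.5457 0.0855 0.1641] [0.5461 0.0831] [0.1306 0.11  ] 10.0
[ 0.02810487  0.01801171 -0.0425586 ] [-1.86024589e-01 -1.40985694e-02  1.84372956e+00  1.57053059e-06
  1.31824013e+00 -3.60485165e-01]
7567 [ 0.49097636 -0.05748609 -0.00279739]
```

View pics/w4.png

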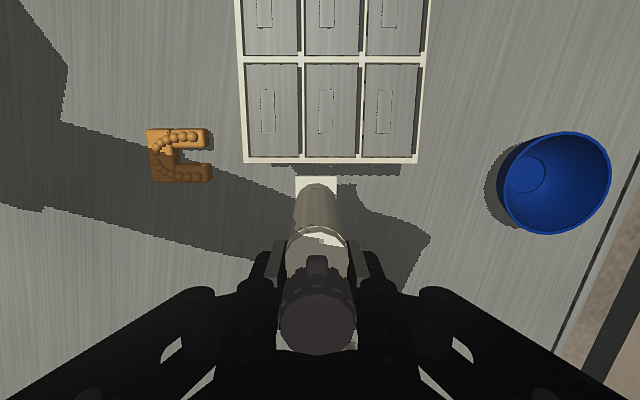

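The wrist view shows the near row of cells at (270,110), (332,110) and (391,110), with the cartridge square to them and its flange edge at (316,177). Magazine centre by wrist is about (0.543,0.0998), yaw 10°. I'm moving over the near middle cell.

Call:
drive_tool([
  [[0, 0, 0], [1.7, 0.3, 0], 230],
  [[0, 0, 0], [2.6, 0.4, 0], 230],
  [[0, 0, 0], [2.2, 0.4, 0], 230],
  [[0, 0, 0], [0, 0, 0], 230],
  [[0, 0, 0], [0, 0, 0], 230],
])

```text
clock: 6.53
tool_pos: [0.5501, 0.0657, 0.2697]
tool_rot: [0.643, 0.766, -0.001, -0.001]
force: [0.0, -0.2, -1.8]
grip_width: 0.0253
```

```bash
cat >> h.py <<'E'
def hold(C=(.543,.0997),yaw=10.):
    s=ctrl.get_state(); T=R.from_quat(s['tool_rot']).as_matrix(); a=np.radians(yaw)
    mx=np.array([np.cos(a),np.sin(a)]); my=np.array([-mx[1],mx[0]])
    dd=s['tool_pos'][:2]-C
    print(round(s['clock'],2),'z',s['tool_pos'][2].round(4),'mag xy mm',(1e3*dd@mx).round(1),(1e3*dd@my).round(1),'xyaw',np.degrees(np.arctan2(T[1,0],T[0,0])).round(2),'tilt',T[:2,2].round(4),'F',s['force'].round(1),'w',round(s['grip_width'],4))
    return s,T,mx,my
E
python3 - <<'E'
from h import *
s,T,mx,my=hold(); ci,im,d=grab('wrist','w5.png'); P=pts(ci,d)
q=(P-s['tool_pos'])@T  # tool frame
for lo,hi in((.052,.070),(.0,.05),(-.045,-.03),(-.056,-.045)):
    m=(q[...,2]>lo)&(q[...,2]<hi)&(abs(q[...,1])<.02)&(abs(q[...,0])<.045)
    a=q[m]; v,u=np.nonzero(m)
    if len(a): print(lo,len(a),'x',a[:,0].min(),a[:,0].max(),'y',a[:,1].min(),a[:,1].max(),'z',np.percentile(a[:,2],[2,50,98]))
m=(P[...,2]>.155)&(P[...,2]<.18)&(np.hypot(P[...,0]-.5415,P[...,1]-.1)<.12)
print(cv2.minAreaRect(P[m][:,:2].astype(np.float32)))
E
```

```text
6.53 z 0.2697 mag xy mm 1.1 -34.7 xyaw 99.99 tilt [-0.0027 -0.0002] F [ 0.  -0.2 -1.8] w 0.0253
0.052 615 x 0.012348125887160749 0.02695185047322848 y -0.012057820409638998 0.013982597276214414 z [0.05292692 0.05930977 0.06179759]
0.0 1093 x 0.01237104013189908 0.023102510389076784 y -0.011638440762118236 0.013892880751413214 z [0.00053795 0.01933924 0.04839661]
-0.045 3085 x -0.012025964613056921 0.01641570139993187 y -0.019977857885166556 0.019997604100713412 z [-0.04474707 -0.03765293 -0.03061265]
-0.056 4998 x -0.013769417390712276 0.013383186905606333 y -0.01999603669925735 0.019989074368379652 z [-0.05488356 -0.0485724  -0.04541409]
((0.5430238246917725, 0.09939785301685333), (0.13075555860996246, 0.14437837898731232), 9.9407958984375)
```

The wrist refines the magazine to (0.543,0.0994), yaw 9.94°. The cartridge is centred to about 1 mm. Descending into the near middle cell.

Call:
drive_tool([
  [[0, 0, 0], [0, 0, 1.5], 230],
  [[0, 0, 0], [0, 0, 1.5], 230],
  [[0, 0, 0], [0, 0, 1.0], 230],
  [[0, 0, 0], [0, 0, 0.8], 230],
  [[0, 0, 0], [0, 0, 0.8], 230],
  [[0, 0, 0], [0, 0, 0.8], 230],
  [[0, 0, 0], [0, 0, 0.8], 230],
  [[0, 0, 0], [0, 0, 0.4], 230],
])

```text
clock: 7.25
tool_pos: [0.5504, 0.0648, 0.1939]
tool_rot: [0.643, 0.766, -0.0, -0.001]
force: [-0.5, 0.6, -2.3]
grip_width: 0.0251
```

Call:
drive_tool([
  [[0, 0, 0], [0, 0, 0.2], 230],
  [[0, 0, 0], [0, 0, 0.2], 230],
  [[0, 0, 0], [0, 0, 0.2], 230],
  [[0, 0, 0], [0, 0, 0.2], 230],
])

```text
clock: 7.58
tool_pos: [0.5512, 0.0649, 0.1877]
tool_rot: [0.643, 0.766, 0.0, 0.0]
force: [0.1, 0.2, -1.3]
grip_width: 0.0252
```

Call:
drive_tool([
  [[0, 0, 0], [0, 0, 0.2], 230],
  [[0, 0, 0], [0, 0, 0.2], 230],
  [[0, 0, 0], [0, 0, 0.2], 230],
  [[0, 0, 0], [0, 0, 0.2], 230],
])

```text
clock: 7.92
tool_pos: [0.5509, 0.0649, 0.1792]
tool_rot: [0.643, 0.766, 0.0, 0.0]
force: [-0.7, 0.2, -1.4]
grip_width: 0.0251
```

Call:
drive_tool([
  [[0, 0, 0], [0, 0, 0.2], 230],
  [[0, 0, 0], [0, 0, 0.2], 230],
  [[0, 0, 0], [0, 0, 0.2], 230],
  [[0, 0, 0], [0, 0, 0], 230],
])

```text
clock: 8.25
tool_pos: [0.5505, 0.0649, 0.1727]
tool_rot: [0.643, 0.766, -0.0, -0.0]
force: [-0.1, -0.8, -1.9]
grip_width: 0.0251
```

Now at 55 mm depth with no resistance. Before releasing I'll check the cartridge hasn't slid up in the grip.

```bash
cat >> h.py <<'E'
def cap():
    s,T,mx,my=hold((.543,.0994),9.94); ci,im,d=grab('wrist'); q=(pts(ci,d)-s['tool_pos'])@T
    m=(abs(q[...,2]+.05)<.025)&(abs(q[...,1])<.01)&(abs(q[...,0])<.01); a=q[m]
    print('cap z mm',(1e3*np.percentile(a[:,2],[10,50,90])).round(1),len(a))
E
python3 -c "
from h import *
cap()"
```

```text
8.25 z 0.1727 mag xy mm 1.5 -35.3 xyaw 99.94 tilt [-0.001 -0.   ] F [-0.1 -0.8 -1.9] w 0.0251
cap z mm [-50.  -48.5 -39.1] 4331
```

Cap at −50 mm, unchanged, so this cell is empty. Releasing.

Call:
drive_tool([
  [[0, 0, 0], [0, 0, 0], 120],
  [[0, 0, 0], [0, 0, 0], 120],
  [[0, 0, 0], [0, 0, 0], 60],
  [[0, 0, 0], [0, 0, 0], 0],
  [[0, 0, 0], [0, 0, 0], 0],
  [[0, 0, 0], [0, 0, -2.5], 0],
  [[0, 0, 0], [0, 0, -4], 0],
  [[0, 0, 0], [0, 0, -4], 0],
])

```text
clock: 8.97
tool_pos: [0.5497, 0.0649, 0.2778]
tool_rot: [0.643, 0.766, -0.001, -0.002]
force: [0.3, 0.4, 0.6]
grip_width: 0.0857
```

```bash
python3 - <<'E'
from h import *
s,T,mx,my=hold((.543,.0994),9.94)
ci,im,d=grab('wrist','w6.png'); P=pts(ci,d)
C=np.array((.543,.0994))
X=(P[...,:2]-C)@mx; Y=(P[...,:2]-C)@my
for j in(-35,35):
    for i in(-42,0,42):
        m=(abs(X*1e3-i)<14)&(abs(Y*1e3-j)<26)&(P[...,2]<.2); print(i,j,m.sum(),np.percentile(P[m][:,2],[5,50,95]).round(3) if m.any() else '')
E
```

```text
8.97 z 0.2778 mag xy mm 0.7 -35.1 xyaw 99.94 tilt [-0.0042  0.0003] F [0.3 0.4 0.6] w 0.0857
-42 -35 2162 [0.163 0.164 0.165]
0 -35 2168 [0.163 0.164 0.165]
42 -35 2221 [0.162 0.164 0.165]
-42 35 2709 [0.163 0.164 0.165]
0 35 2711 [0.163 0.164 0.165]
42 35 2797 [0.162 0.164 0.165]
```

View pics/w6.png

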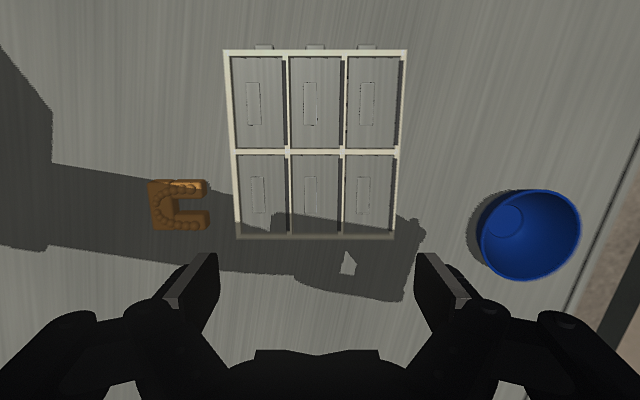

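All flaps are shut at 0.164 and the cartridge dropped in. Next, cartridge A.

Call:
drive_tool([
  [[0, 0, 0], [-4.0, 0.3, 0.5], 0],
  [[0, 0, 0], [-4.1, 0.3, 0.7], 0],
  [[0, 0, 0], [-4.1, 0.3, 0.7], 0],
  [[0, 0, 0], [-4.1, 0.3, 0.7], 0],
  [[0, 0, 0], [-4.1, 0.3, 0.7], 0],
  [[0, 0, 0], [-4.1, 0.3, 0.7], 0],
  [[0, 0, 0], [-4.1, 0.3, 0.7], 0],
  [[0, 0, 0], [-3.7, 0.3, 0.7], 0],
])

```text
clock: 9.68
tool_pos: [0.6305, -0.2516, 0.224]
tool_rot: [0.643, 0.765, -0.0, 0.0]
force: [1.2, 0.2, 0.7]
grip_width: 0.0853
```

Call:
drive_tool([
  [[0, 0, -7], [0, 0, 0], 0],
  [[0, 0, -7], [0, 0, 0], 0],
  [[0, 0, -7], [0, 0, 0], 0],
  [[0, 0, -7], [0, 0, 0], 0],
  [[0, 0, -7], [0, 0, 0], 0],
  [[0, 0, -0.5], [0, 0, 0], 0],
  [[0, 0, 0], [0, 0, 0], 0],
])

```text
clock: 10.27
tool_pos: [0.6303, -0.249, 0.2243]
tool_rot: [0.38, 0.925, -0.0, 0.0]
force: [0.0, 1.4, 0.3]
grip_width: 0.0853
```

```bash
python3 - <<'E'
from h import *
s,T,P,im,d=slab((.629,-.249),save='w7.png')
ci=ctrl.camera_info('wrist'); g=im.min(2)
near=(np.hypot(P[...,0]-.629,P[...,1]+.249)<.05)&(d>.12)&(P[...,2]<.02)&(g>150)
k,l,st,c=cv2.connectedComponentsWithStats(near.astype(np.uint8))
for i in range(1,k):
    if st[i,4]<40: continue
    v,u=np.nonzero(l==i); q=np.array([ray(ci,a,b,.004)[:2] for a,b in zip(u,v)]).astype(np.float32)
    print(st[i],cv2.minAreaRect(q))
q=(P-s['tool_pos'])@T
m=(P[...,2]>.106)&(P[...,2]<.118)&(np.hypot(P[...,0]-.629,P[...,1]+.249)<.04)&(d>.12)
print('cap in tool',(q[m][:,:2].min(0)+q[m][:,:2].max(0))/2)
E
```

```text
10.2667 [ 0.6303 -0.249   0.2243] xyaw 135.29 F [0.  1.4 0.3] tilt [ 1.e-04 -1.e-04 -1.e+00] w 0.0853
   0.03 222 [ 0.6148 -0.2344  0.0619] [ 0.6194 -0.2397] [0.0259 0.021 ] 45.8
   0.08 628 [ 0.6234 -0.2433  0.089 ] [ 0.6296 -0.2495] [0.0264 0.0486] 48.0
   0.106 825 [ 0.629  -0.2491  0.1113] [ 0.6293 -0.2498] [0.0267 0.0265] 59.5
[316 144  11  11  65] ((0.618606448173523, -0.22925037145614624), (0.011032802052795887, 0.01095008384436369), 45.30303192138672)
cap in tool [ 0.00022899 -0.00084993]
```

Call:
drive_tool([
  [[0, 0, 0], [0, 0, 2.0], 0],
  [[0, 0, 0], [0, 0, 3.2], 0],
  [[0, 0, 0], [0, 0, 3.2], 0],
  [[0, 0, 0], [0, 0, 3.2], 0],
  [[0, 0, 0], [0, 0, 2.6], 0],
  [[0, 0, 0], [0, 0, 2.0], 0],
  [[0, 0, 0], [0, 0, 0], 0],
  [[0, 0, 0], [0, 0, 0], 0],
])

```text
clock: 10.98
tool_pos: [0.6295, -0.2484, 0.0611]
tool_rot: [0.38, 0.925, 0.0, -0.001]
force: [-0.2, -0.4, 1.1]
grip_width: 0.0853
```

Call:
drive_tool([
  [[0, 0, 0], [0, 0, 0], 150],
  [[0, 0, 0], [0, 0, 0], 200],
  [[0, 0, 0], [0, 0, 0], 230],
  [[0, 0, 0], [0, 0, 0], 230],
  [[0, 0, 0], [0, 0, 0], 230],
  [[0, 0, 0], [0, 0, 0], 230],
  [[0, 0, 0], [0, 0, 0], 230],
  [[0, 0, 0], [0, 0, 0], 230],
], squeeze=40)

```text
clock: 11.65
tool_pos: [0.6308, -0.2493, 0.0636]
tool_rot: [0.379, 0.925, -0.0, 0.001]
force: [-1.2, 0.6, 4.1]
grip_width: 0.0255
```

Call:
drive_tool([
  [[0, 0, 0], [0, 0, -1.5], 230],
  [[0, 0, 0], [0, 0, -3.2], 230],
  [[0, 0, 0], [0, 0, -3.6], 230],
  [[0, 0, 0], [0, 0, -3.6], 230],
  [[0, 0, 0], [0, 0, -3.6], 230],
  [[0, 0, 0], [0, 0, -3.5], 230],
  [[0, 0, 0], [0, 0, -2.0], 230],
  [[0, 0, 0], [0, 0, 0], 230],
])

```text
clock: 12.32
tool_pos: [0.6323, -0.25, 0.2803]
tool_rot: [0.379, 0.925, -0.001, 0.006]
force: [0.6, -0.3, -0.1]
grip_width: 0.0254
```

Call:
drive_tool([
  [[0, 0, 4], [0, 0, 0], 230],
  [[0, 0, 6], [0, 0, 0], 230],
  [[0, 0, 6], [0, 0, 0], 230],
  [[0, 0, 6], [0, 0, 0], 230],
  [[0, 0, 6], [0, 0, 0], 230],
  [[0, 0, 4.5], [0, 0, 0], 230],
  [[0, 0, 2.9], [0, 0, 0], 230],
  [[0, 0, 0], [0, 0, 0], 230],
])

```text
clock: 12.98
tool_pos: [0.6292, -0.2483, 0.2695]
tool_rot: [0.643, 0.766, -0.0, -0.002]
force: [0.5, -0.5, -1.9]
grip_width: 0.0255
```

Call:
drive_tool([
  [[0, 0, 0], [2.8, 0.2, 0], 230],
  [[0, 0, 0], [4.1, 0.2, 0], 230],
  [[0, 0, 0], [4.1, 0.2, 0], 230],
  [[0, 0, 0], [4.1, 0.2, 0], 230],
  [[0, 0, 0], [4.1, 0.2, 0], 230],
  [[0, 0, 0], [4.1, 0.2, 0], 230],
  [[0, 0, 0], [4.1, 0.2, 0], 230],
  [[0, 0, 0], [3.2, 0.2, 0], 230],
])

```text
clock: 13.65
tool_pos: [0.5909, 0.0582, 0.2707]
tool_rot: [0.641, 0.767, -0.0, -0.001]
force: [-0.4, -0.1, -2.3]
grip_width: 0.0253
```

Call:
drive_tool([
  [[0, 0, 0], [1.6, 0.1, 0], 230],
  [[0, 0, 0], [0, 0, 0], 230],
  [[0, 0, 0], [0, 0, 0], 230],
])

```text
clock: 13.9
tool_pos: [0.59, 0.0719, 0.271]
tool_rot: [0.641, 0.767, -0.001, -0.001]
force: [-0.1, 0.4, -0.9]
grip_width: 0.0254
```

```bash
python3 - <<'E'
from h import *
cap(); s=ctrl.get_state(); T=R.from_quat(s['tool_rot']).as_matrix()
ci,im,d=grab('wrist'); q=(pts(ci,d)-s['tool_pos'])@T
m=(q[...,2]>.052)&(q[...,2]<.07)&(abs(q[...,1])<.02)&(abs(q[...,0])<.045); a=q[m]
print(a.min(0),a.max(0))
E
```

```text
13.9 z 0.271 mag xy mm 41.5 -35.2 xyaw 100.23 tilt [-0.0021 -0.0004] F [-0.1  0.4 -0.9] w 0.0254
cap z mm [-72.8 -48.2 -47.2] 3509
[ 0.01593497 -0.01213726  0.05202211] [0.03022312 0.01392946 0.06207254]
```

Call:
drive_tool([
  [[0, 0, 0], [0, 0, 1.5], 230],
  [[0, 0, 0], [0, 0, 1.5], 230],
  [[0, 0, 0], [0, 0, 1.2], 230],
  [[0, 0, 0], [0, 0, 0.8], 230],
  [[0, 0, 0], [0, 0, 0.8], 230],
  [[0, 0, 0], [0, 0, 0.8], 230],
  [[0, 0, 0], [0, 0, 0.8], 230],
  [[0, 0, 0], [0, 0, 0.4], 230],
])

```text
clock: 14.67
tool_pos: [0.5904, 0.071, 0.193]
tool_rot: [0.643, 0.766, -0.0, -0.001]
force: [-0.4, -1.1, -1.9]
grip_width: 0.0252
```

Call:
drive_tool([
  [[0, 0, 0], [0, 0, 0.2], 230],
  [[0, 0, 0], [0, 0, 0.2], 230],
  [[0, 0, 0], [0, 0, 0.2], 230],
  [[0, 0, 0], [0, 0, 0], 230],
])

```text
clock: 15.0
tool_pos: [0.5908, 0.0712, 0.1883]
tool_rot: [0.642, 0.766, -0.0, 0.0]
force: [0.4, 0.3, -2.2]
grip_width: 0.0249
```

Call:
drive_tool([
  [[0, 0, 0], [0, 0, 0.2], 230],
  [[0, 0, 0], [0, 0, 0.2], 230],
  [[0, 0, 0], [0, 0, 0.2], 230],
  [[0, 0, 0], [0, 0, 0], 230],
])

```text
clock: 15.33
tool_pos: [0.5914, 0.0711, 0.1835]
tool_rot: [0.642, 0.766, 0.001, 0.001]
force: [0.2, 0.5, 2.1]
grip_width: 0.0249
```

Call:
drive_tool([
  [[0, 0, 0], [0, 0, 0.2], 230],
  [[0, 0, 0], [0, 0, 0.1], 230],
  [[0, 0, 0], [0, 0, 0], 230],
])

```text
clock: 15.58
tool_pos: [0.5925, 0.0712, 0.1836]
tool_rot: [0.642, 0.766, 0.002, 0.002]
force: [-2.8, 0.7, 11.3]
grip_width: 0.0257
```

Stopped at 11 N exactly at the expected depth, so this cell is full. Backing out to the cell on the opposite side.

Call:
drive_tool([
  [[0, 0, 0], [0, 0, -1.0], 230],
  [[0, 0, 0], [0, 0, -2.0], 230],
  [[0, 0, 0], [0, 0, -2.5], 230],
  [[0, 0, 0], [0, 0, -2.5], 230],
  [[0, 0, 0], [0, 0, -1.2], 230],
  [[0, 0, 0], [0, -2.2, 0], 230],
  [[0, 0, 0], [0, -3.6, 0], 230],
  [[0, 0, 0], [0, -2.6, 0], 230],
])

```text
clock: 16.25
tool_pos: [0.5063, 0.0563, 0.2705]
tool_rot: [0.642, 0.766, -0.001, -0.001]
force: [0.5, -0.5, -1.0]
grip_width: 0.0255
```

Call:
drive_tool([
  [[0, 0, 0], [0, 0, 0], 230],
  [[0, 0, 0], [0, 0, 0], 230],
])

```text
clock: 16.42
tool_pos: [0.5071, 0.0564, 0.2707]
tool_rot: [0.643, 0.766, 0.0, -0.0]
force: [0.4, 0.1, -1.0]
grip_width: 0.0255
```

```bash
python3 -c "
from h import *
cap()"
```

```text
16.42 z 0.2707 mag xy mm -42.8 -36.1 xyaw 100.02 tilt [-0.      0.0001] F [ 0.4  0.1 -1. ] w 0.0255
cap z mm [-72.9 -48.2 -47.3] 3486
```

Call:
drive_tool([
  [[0, 0, 0], [0, 0.1, 1.5], 230],
  [[0, 0, 0], [0, 0, 1.5], 230],
  [[0, 0, 0], [0, 0, 1.2], 230],
  [[0, 0, 0], [0, 0, 0.8], 230],
  [[0, 0, 0], [0, 0, 0.8], 230],
  [[0, 0, 0], [0, 0, 0.8], 230],
  [[0, 0, 0], [0, 0, 0.8], 230],
  [[0, 0, 0], [0, 0, 0.4], 230],
])

```text
clock: 17.13
tool_pos: [0.5087, 0.0567, 0.192]
tool_rot: [0.643, 0.766, -0.0, -0.001]
force: [-1.6, 0.2, -1.3]
grip_width: 0.0257
```

Call:
drive_tool([
  [[0, 0, 0], [0, 0, 0.2], 230],
  [[0, 0, 0], [0, 0, 0.2], 230],
  [[0, 0, 0], [0, 0, 0.2], 230],
  [[0, 0, 0], [0, 0, 0.2], 230],
  [[0, 0, 0], [0, 0, 0], 230],
])

```text
clock: 17.55
tool_pos: [0.509, 0.0566, 0.1852]
tool_rot: [0.642, 0.766, -0.0, -0.0]
force: [0.2, -0.7, -1.1]
grip_width: 0.025
```

Call:
drive_tool([
  [[0, 0, 0], [0, 0, 0.2], 230],
  [[0, 0, 0], [0, 0, 0.2], 230],
  [[0, 0, 0], [0, 0, 0.2], 230],
  [[0, 0, 0], [0, 0, 0], 230],
])

```text
clock: 17.88
tool_pos: [0.5088, 0.0567, 0.1788]
tool_rot: [0.642, 0.766, -0.0, -0.0]
force: [0.3, 0.1, -1.3]
grip_width: 0.0248
```

Past the stop depth with no resistance, so this is the second empty cell. A little deeper, then check.

Call:
drive_tool([
  [[0, 0, 0], [0, 0, 0.2], 230],
  [[0, 0, 0], [0, 0, 0.2], 230],
  [[0, 0, 0], [0, 0, 0.1], 230],
  [[0, 0, 0], [0, 0, 0], 230],
])

```text
clock: 18.22
tool_pos: [0.5088, 0.0566, 0.1739]
tool_rot: [0.643, 0.766, -0.0, -0.0]
force: [-1.1, 0.2, -1.8]
grip_width: 0.025
```

```bash
python3 -c "
from h import *
cap()"
```

```text
18.22 z 0.1739 mag xy mm -41.0 -36.2 xyaw 100.04 tilt [-0.0007  0.    ] F [-1.1  0.2 -1.8] w 0.025
cap z mm [-72.9 -48.2 -47.4] 3502
```

Cap position in the grip is unchanged. Releasing and backing off.

Call:
drive_tool([
  [[0, 0, 0], [0, 0, 0], 120],
  [[0, 0, 0], [0, 0, 0], 120],
  [[0, 0, 0], [0, 0, 0], 60],
  [[0, 0, 0], [0, 0, 0], 0],
  [[0, 0, 0], [0, 0, 0], 0],
  [[0, 0, 0], [0, 0, -2.5], 0],
  [[0, 0, 0], [0, 0, -4], 0],
  [[0, 0, 0], [0, 0, -4], 0],
])

```text
clock: 18.93
tool_pos: [0.5079, 0.0567, 0.279]
tool_rot: [0.643, 0.766, -0.001, -0.002]
force: [1.1, 0.0, 1.2]
grip_width: 0.0856
```

Call:
drive_tool([
  [[0, 0, 0], [-2, 0, -2], 0],
  [[0, 0, 0], [-3, 0, -1], 0],
  [[0, 0, 0], [-2, 0, 0], 0],
  [[0, 0, 0], [0, 0, 0], 0],
  [[0, 0, 0], [0, 0, 0], 0],
  [[0, 0, 0], [0, 0, 0], 0],
  [[0, 0, 0], [0, 0, 0], 0],
])

```text
clock: 19.52
tool_pos: [0.5209, -0.0114, 0.3087]
tool_rot: [0.642, 0.767, -0.0, -0.001]
force: [-0.5, 0.1, -0.2]
grip_width: 0.0855
```

```bash
python3 - <<'E'
from h import *
s,T,mx,my=hold((.543,.0994),9.94)
ci,im,d=grab('wrist','w8.png'); P=pts(ci,d)
C=np.array((.543,.0994))
X=(P[...,:2]-C)@mx; Y=(P[...,:2]-C)@my
for j in(-35,35):
    for i in(-42,0,42):
        m=(abs(X*1e3-i)<14)&(abs(Y*1e3-j)<26)&(P[...,2]<.25); print(i,j,m.sum(),np.percentile(P[m][:,2],[1,50,99]).round(3) if m.any() else '')
ci,im,d=grab('side','side2.png')
E
```

```text
19.52 z 0.3087 mag xy mm -40.9 -105.3 xyaw 100.09 tilt [-0.0013  0.0007] F [-0.5  0.1 -0.2] w 0.0855
-42 -35 2166 [0.162 0.164 0.166]
0 -35 2203 [0.096 0.164 0.166]
42 -35 2175 [0.119 0.164 0.166]
-42 35 1675 [0.161 0.164 0.166]
0 35 1744 [0.086 0.164 0.166]
42 35 1724 [0.11  0.164 0.166]
```

View pics/side2.png

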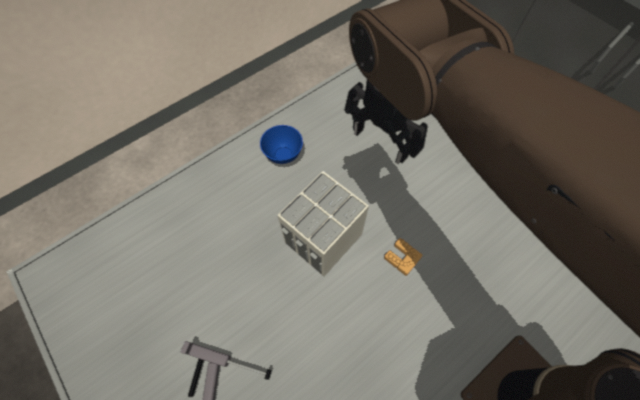

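```bash
python3 -c "
from plant import ctrl
print(ctrl.hand_in())"
```

```text
the job is handed in; nothing more can be done
None
```

Both cartridges are in the magazine, cap up, one in each empty cell, and the job is handed in at about 19.6 s of the 64 s allowed.

- **Cells:** In magazine axes (taking x as pointing away from the robot), the first cartridge went into the near-row middle cell (x = 0, y = −35 mm). The second was tried in x = +42, y = −35 mm. It stopped there at 46 mm with about 11 N, so that cell was full. I backed it out and put it in x = −42, y = −35 mm.
- **Before each release:** The cartridge had passed the stop depth, about 55 mm into the cell, with no added force. The wrist camera showed it had not slid up in the grip.
- **Last checks:** All six flaps read shut at 0.164 m. A shut flap needs the cartridge top at least about 37 mm below the rim, which fits standing on the floor. I could not see the cell floors directly. A few of the lowest depth readings in the middle and +x cells were 0.09–0.12 m, in both rows. I took these as gaps beside the flaps, because the medians were all 0.164 m.
- **Surroundings:** In the final side view no cartridge is left on the bench and the arm is clear. The bowl, cast and gun look where they were, judged by eye.

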